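Shift a locked sample-rack carriage to the scanner

TASK

Move the loaded tube carriage from its loading position to the reading position by the barcode scanner: with a fingertip press the red spring lock right down through the carriage's slot, hold it down while you push the carriage along its track so that the plate slides over the lock, and keep pushing until the lock springs up in the second slot and the carriage is locked there. Only press and push: do not touch or lift the rack or its tubes, do not knock the scanner, and leave the cup, the marker and the timer where they stand.

Things in the scene. Friction and masses are not known exactly. Their poses are not given: they have to be found in the camera images.
- shuttle: Fixed sample shuttle: grey base plate, 12 mm high. Origin on the bench top straight below the red lock pad; x points to the back (rack, scanner), y along the track from loading to reading end, z up; turned about z only. Base plate from x = -43 to +133 mm, y = -165 to +165 mm. Under the pad a black spring housing, 56 x 62 mm, its top 37 mm above the bench.
- carriage (a joint): Travel of the aluminium carriage along the shuttle's +y, m: 0 loading position, 0.110 reading position (hard stops -0.0025, 0.1125). On rails, cannot be lifted, friction about 1.5 N. In front of its rack nest it has a flat latch plate, 180 mm along y, x = -35 to +49 mm of the shuttle, top 49 mm and underside 44 mm above the bench; below it is open to the deck except at the housing.
- slot_a (a point): Centre, at the latch plate's top face, of the carriage's first slot: a square opening 42 x 42 mm lined in black, going right through the 5 mm plate. In the loading position the lock pad stands up through it, so a fingertip can press the pad there and then push on the slot's edge. Moves with the carriage.
- slot_b (a point): Centre, at the latch plate's top face, of the second slot, of the same size, 110 mm from slot_a towards the shuttle's -y. In the reading position the lock pad stands up through it. Moves with the carriage.
- lock_pad (a joint): How far the spring lock pad is pressed, m: 0 up (top 6 mm above the latch plate), 0.015 at its lower stop (top 40 mm above the bench, 4 mm below the plate). 5 N to start, 9 N at the bottom; springs back. Standing in a slot it blocks the carriage (2 mm play). Beyond 0.011 the plate can slide over it and then keeps it down at about 0.011 until the other slot comes and it springs up.
- lock_top (a point): Centre of the top of the red ribbed lock pad (34 mm along the shuttle's x by 38 mm along y). It does not travel with the carriage.
- rack: Orange bar-type tube rack, 52 x 150 x 70 mm, loose in the carriage's nest (8 mm lips), its long side along the shuttle's y, its middle 85 mm behind the line of the slots. Origin at the centre of its underside, which rests 22 mm above the bench.
- scanner_stand: Black gooseneck stand with a hand barcode scanner in its fork, fixed behind the reading end, about 0.25 m tall. Origin at the centre of its foot (radius 56 mm), on the bench. The scanner's head overhangs the back of the rack track; all of it stays more than 90 mm behind the line of the slots.
- cup: Bystander: specimen cup with blue screw lid, 65 mm across, 67 mm tall. Origin at the centre of its underside.
- marker: Bystander: white marker pen with blue cap, 135 mm long, 17 mm thick, lying on the bench beside the shuttle's reading end. Origin at the centre of its underside.
- timer: Bystander: white bench timer standing up, 36 x 68 x 64 mm. Origin at the centre of its underside.
- tube_1: Capped sample tube with purple cap, 16 mm across, 86 mm tall, standing in the rack, its cap's top about 114 mm above the bench. Origin at the centre of its underside.
- tube_3: Capped sample tube with blue cap, 16 mm across, 86 mm tall, standing in the rack, its cap's top about 114 mm above the bench. Origin at the centre of its underside.
- tube_5: Capped sample tube with green cap, 16 mm across, 86 mm tall, standing in the rack, its cap's top about 114 mm above the bench. Origin at the centre of its underside.
- tube_6: Capped sample tube with yellow cap, 16 mm across, 86 mm tall, standing in the rack, its cap's top about 114 mm above the bench. Origin at the centre of its underside.
- tube_7: Capped sample tube with red cap, 16 mm across, 86 mm tall, standing in the rack, its cap's top about 114 mm above the bench. Origin at the centre of its underside.

How it is judged:
By the outcome, as a careful person would: the job done as asked, in the order asked, and still so for the second after the job is handed in, with the robot touching nothing.
It also fails if it takes over 32 s, if anything falls off the work surface, if the arm or the gripper's body presses on something with over 40 N, if the wrist force passes 120 N, or if a joint passes its speed limit or range.

ROBOT

A 6-joint arm with a two-finger parallel gripper is mounted at the origin on a cart in front of the work surface, level with it; the furniture and walls round the work are solid. World frame = base frame: x ahead of the robot, y to its left, z up, the work surface at z = 0. Lengths are in m, angles in degrees, forces in N, time in s.
With the tool pointing down it reaches from about 0.4 to 0.825 m from the base axis. Payload 7 kg.
Tool frame: the origin (TCP) lies between the finger pads; the fingertips stand 22 mm ahead of it and the grasp point (between the pads) lies 3 mm ahead of it; z points along the fingers, y is the line along which they close (so a half turn about z gives the same grasp; the last joint's range is limited). The gripper opens to 88 mm and grips with 3 to 60 N. Pads are 19 mm wide; open, the fingers measure 130 mm over their backs; the gripper's body (78 mm by 193 mm) begins 47 mm behind the grasp point.
Start: joints at [86.981, 20.546, 0.682, 0, -70.136, -16.507], TCP at [0.226, 0.636, 0.249] pointing down, gripper open.
Joint ranges: [-176.03, 176.03], [-82.01, 121.73], [-58.28, 71.71], [-173.87, 95.51], [-174.79, -0.11], [-173.66, 173.66]. Speed limits (degrees/s): [136.94, 136.94, 172.46, 180, 180, 180].

INTERFACE

Orientations are given as [roll, pitch, yaw] about the fixed x, y, z axes, in that order (R = Rz(yaw) Ry(pitch) Rx(roll)).
In Python, from plant import ctrl gives the robot as it stands.
- The arm moves only by the tool apply_moves, never from a script. Its argument "targets" is a list of rows, each an object with "travel": the shift along the tool's x, y, z in mm, a list of three; "roll": the turn about the tool's z in degrees; "jaw": the finger opening in mm, from 0 to 87.6. In form: [{"travel": [tx, ty, tz], "roll": roll, "jaw": jaw}, ...]. A call has 1 to 10 rows; each row shifts and turns the commanded pose from where the row before left it, along the tool's axes as they then stand; what a row does not reach is not made up. A row lasts 1/10 s, in which the tool goes at most 50 mm and 8.59 degrees, less where a joint would pass 70% of its speed; a pose out of reach is approached as far as the arm can. A call with a gripper value outside its range is refused whole. The fingers move at their own pace and stop on an object; the grip force is fixed at half the most. Time passes only in rows, so rows that do not move let the fingers close. It gives the time, the measured TCP pose, the force, the opening and the grip force at its end, in the units of the state.
- ctrl.get_obs(): the state, without advancing time (a new reading comes with each control period).
- ctrl.snapshot(name): name is "scene" or "top" or "wrist"; returns the picture (384x512x3 uint8, red, green, blue); there is no depth.
- ctrl.calibration(name): a dict with "K" (3x3 intrinsics, pixels), "extrinsics" (4x4, takes a point from camera to world coordinates); the wrist camera has in their place "hand_eye" (4x4, takes a point from camera to tool coordinates, whose origin is the TCP and whose axes are the flange's). Camera axes: x right, y down, z forward; pixel columns grow to the right and rows downward; lengths in m; the calibration is good to about 2 mm. A picture is of the moment at which its call begins: read the wrist's pose just before it. calibration takes no time and is no camera call.
- ctrl.close_job(): hands the job in; it is judged then, once.
The state is a dict: "clock": time; "joint_pos": joint angles; "qvel": joint speeds; "tau": joint torques, N m; "tool_pos": TCP position; "orientation": TCP orientation; "force": force on the tool from outside, world axes, zero at the start; "moment": the same for the moment, N m; "opening": finger opening in m; "gripper_force": force on a finger pad.
Only numpy, scipy, OpenCV 4.12 (cv2) and the standard library are available. Lean on these libraries where they do the work, as an engineer would, in place of code of your own. Each camera call takes 0.05 s, during which the arm holds its last target. There are 200 camera calls.

## Working session

There is one attempt and no reset: what is moved stays moved. The work goes in short steps, Python scripts to look and compute and a tool call to move; the robot and the scene stay as the last step left them, time stands still between calls to the robot, and variables do not carry over. Pictures are saved under pics/ and viewed, at most 10 in all, crops included, and the job is handed in when it is done.

Besides the shell and the picture viewer there is one more tool, called after "Request:" as name(argument=value, ...), one argument or row to a line, values as JSON. apply_moves: Moves the arm, as the interface text tells. Its arguments: {"type":"object","properties":{"targets":{"type":"array","items":{"type":"object","properties":{"travel":{"type":"array","items":{"type":"number"}},"roll":{"type":"number"},"jaw":{"type":"number"}}}}},"required":["targets"]}

```bash
mkdir -p pics; python3 - <<'E'
from plant import ctrl
import cv2,numpy as np
o=ctrl.get_obs();print(o['clock'],o['tool_pos'],o['orientation'],o['opening'],o['force'])
for n in('top','wrist'):
    cv2.imwrite(f'pics/{n}0.png',ctrl.snapshot(n)[...,::-1]);c=ctrl.calibration(n);print({k:np.round(v,4).tolist() for k,v in c.items() if k in('K','extrinsics','hand_eye')})
E
```

```text
0.0 [0.22548639 0.63572691 0.24762091] [ 1.79903437e+02 -7.77364324e-03 -1.95365896e+01] 0.08761694563614489 [0.11971308 0.07537987 0.58905744]
{'K': [[420.2591, 0.0, 253.3246], [0.0, 420.2591, 194.0695], [0.0, 0.0, 1.0]], 'extrinsics': [[0.0025, -0.9817, 0.1905, 0.3164], [-0.9999, 0.0007, 0.0169, 0.0548], [-0.0167, -0.1905, -0.9815, 1.2469], [0.0, 0.0, 0.0, 1.0]]}
{'K': [[306.6807, 0.0, 257.5069], [0.0, 306.6807, 192.8615], [0.0, 0.0, 1.0]], 'hand_eye': [[0.0007, -0.9594, -0.2822, 0.0779], [1.0, 0.0007, 0.0001, -0.0002], [0.0001, -0.2822, 0.9594, -0.1363], [0.0, 0.0, 0.0, 1.0]]}
```

View pics/top0.png

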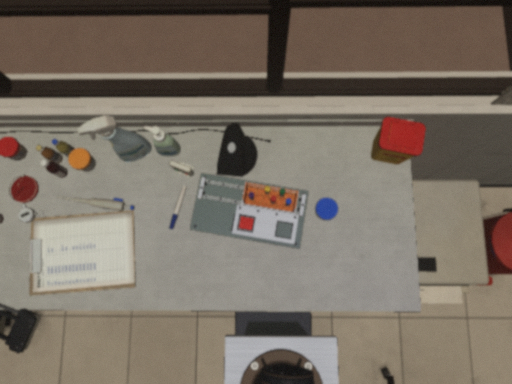

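View pics/wrist0.png

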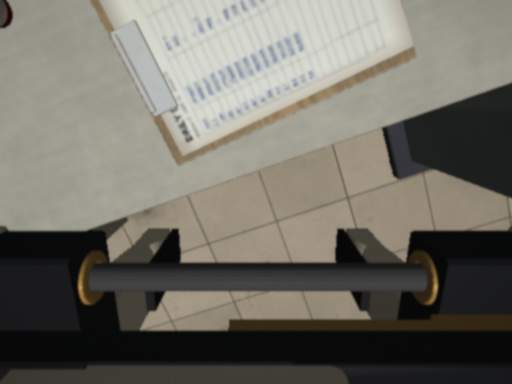

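The top view shows the red pad at about (246,223), slot_b at (284,230), the base plate around (250,210), the scanner at (237,150), the cup at (326,208) and the marker at (177,206). The wrist view shows only the clipboard. Next I'll locate the pad and slot_b.

```bash
cat > h.py <<'E'
from plant import ctrl
import cv2,numpy as np
from scipy.spatial.transform import Rotation as Ro
def cam(n,o=None):
    c=ctrl.calibration(n)
    if n!='wrist': return c['K'],c['extrinsics']
    T=np.eye(4);T[:3,:3]=Ro.from_euler('xyz',o['orientation'],degrees=True).as_matrix();T[:3,3]=o['tool_pos']
    return c['K'],T@c['hand_eye']
def ray(p,z,K,E):
    d=E[:3,:3]@np.linalg.solve(K,[p[0],p[1],1]);t=(z-E[2,3])/d[2];return E[:3,3]+t*d
def pix(P,K,E):
    q=K@(E[:3,:3].T@(np.array(P)-E[:3,3]));return q[:2]/q[2]
def blob(m):
    n,l,s,c=cv2.connectedComponentsWithStats(m.astype(np.uint8));return [(s[i].tolist(),c[i].round(2).tolist()) for i in range(1,n) if s[i,4]>40]
E
python3 - <<'E'
from h import *
K,E=cam('top');im=cv2.imread('pics/top0.png')
h=cv2.cvtColor(im,cv2.COLOR_BGR2HSV)
sub=np.zeros(im.shape[:2],bool);sub[205:250,190:310]=1
red=((h[...,0]<8)|(h[...,0]>172))&(h[...,1]>150)&sub
b=blob(red);print(b)
P=ray(b[0][1],.055,K,E)
B=ray((284,230),.049,K,E);print(P,B,np.linalg.norm(P-B))
for q in [(202,174),(309,189),(300,247),(191,229)]: print(ray(q,.012,K,E).round(3))
cv2.imwrite('pics/t1.png',cv2.resize(im[140:260,165:345],None,fx=4.4,fy=4.4,interpolation=cv2.INTER_CUBIC))
E
```

```text
[([240, 217, 13, 12, 131], [246.03, 222.79])]
[0.46428574 0.095926   0.055     ] [ 0.44440032 -0.01237087  0.049     ] 0.11027077011528712
[0.618 0.232 0.012]
[ 0.571 -0.091  0.012]
[ 0.399 -0.061  0.012]
[0.451 0.26  0.012]
```

View pics/t1.png

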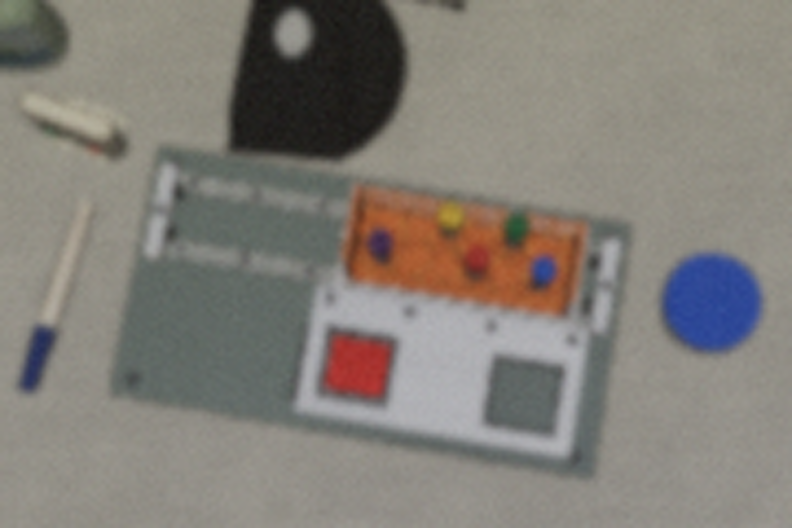

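Request:
apply_moves(
  targets=[
    {"travel": [15, 17, 0], "roll": 0, "jaw": 87.6},
    {"travel": [30, 34, 0], "roll": 0, "jaw": 87.6},
    {"travel": [30, 34, 0], "roll": 0, "jaw": 87.6},
    {"travel": [30, 34, 0], "roll": 0, "jaw": 87.6},
    {"travel": [30, 34, 0], "roll": 0, "jaw": 87.6},
    {"travel": [30, 34, 0], "roll": 0, "jaw": 87.6},
    {"travel": [30, 34, 0], "roll": 0, "jaw": 87.6},
    {"travel": [30, 34, 0], "roll": 0, "jaw": 87.6},
    {"travel": [30, 34, 0], "roll": 0, "jaw": 87.6},
    {"travel": [30, 34, 0], "roll": 0, "jaw": 87.6},
  ],
)

```text
clock: 1.1
tool_pos: [0.3864, 0.2346, 0.2486]
orientation: [-180.0, 0.0, -19.5]
force: [0.9, 0.4, 0.3]
opening: 0.0879
gripper_force: 0.0
```

Request:
apply_moves(
  targets=[
    {"travel": [30, 30, 0], "roll": 0, "jaw": 87.6},
    {"travel": [26, 26, 0], "roll": 8, "jaw": 87.6},
    {"travel": [0, 0, 0], "roll": 8, "jaw": 87.6},
    {"travel": [0, 0, 0], "roll": 8, "jaw": 87.6},
    {"travel": [0, 0, 0], "roll": 8, "jaw": 87.6},
    {"travel": [0, 0, 0], "roll": 8, "jaw": 87.6},
    {"travel": [0, 0, 0], "roll": 8, "jaw": 87.6},
    {"travel": [0, 0, 0], "roll": 8, "jaw": 87.6},
    {"travel": [0, 0, 0], "roll": 8, "jaw": 87.6},
    {"travel": [0, 0, 0], "roll": 8, "jaw": 87.6},
  ],
)

```text
clock: 2.1
tool_pos: [0.4201, 0.1648, 0.2483]
orientation: [180.0, -0.0, -91.9]
force: [-0.3, 0.8, -0.5]
opening: 0.0876
gripper_force: 0.0
```

Request:
apply_moves(
  targets=[
    {"travel": [0, 0, 0], "roll": 8, "jaw": 87.6},
    {"travel": [0, 0, 0], "roll": 0, "jaw": 87.6},
    {"travel": [0, 0, 0], "roll": 0, "jaw": 87.6},
  ],
)

```text
clock: 2.4
tool_pos: [0.4202, 0.1649, 0.2484]
orientation: [180.0, -0.0, -99.3]
force: [-0.3, 0.5, -0.9]
opening: 0.0875
gripper_force: 0.0
```

```bash
python3 - <<'E'
from h import *
o=ctrl.get_obs();print(o['clock'],o['tool_pos'],o['orientation'],o['joint_pos'],o['force'])
im=ctrl.snapshot('wrist')[...,::-1].copy();cv2.imwrite('pics/w1.png',im)
K,E=cam('wrist',o);h=cv2.cvtColor(im,cv2.COLOR_BGR2HSV)
red=((h[...,0]<8)|(h[...,0]>172))&(h[...,1]>150)
for s,c in blob(red): print(s,c,ray(c,.055,K,E))
E
```

```text
2.4 [0.42020555 0.1648967  0.24841493] [ 1.79986264e+02 -1.07188715e-02 -9.92890110e+01] [ 4.65655725e+01 -1.09156068e+00 -2.60767213e+01 -5.90334773e-03
 -6.50314205e+01 -5.58520920e+01] [-0.2712485   0.48171299 -0.92223784]
[89, 30, 28, 24, 494] [102.31, 42.09] [0.55025623 0.00868534 0.055     ]
[187, 103, 35, 36, 1166] [204.46, 119.93] [0.46704629 0.09747277 0.055     ]
[0, 169, 23, 64, 419] [10.51, 200.97] [0.70193562 0.14958084 0.055     ]
```

View pics/w1.png

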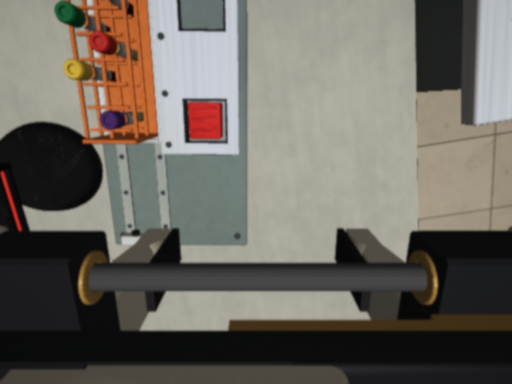

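The wrist view shows the red pad in slot_a at (204,120), slot_b at (202,12), the plate's front edge at column 239 and the rack to the left, with the fingers below. I'll check the yaw and work out the offset for the finger.

```bash
python3 - <<'E'
from h import *
o=ctrl.get_obs();K,E=cam('wrist',o);g=cv2.imread('pics/w1.png',0)
def edge(r,lo,hi): 
    d=np.diff(cv2.GaussianBlur(g,(3,3),0)[r-2:r+3].astype(float).mean(0))[lo:hi];return lo+np.argmin(d)+.5
e=[ray((edge(r,230,245),r),.049,K,E) for r in range(10,145,8)]
e=np.array(e);p=np.polyfit(e[:,1],e[:,0],1);print('edge yaw',-np.degrees(np.arctan(p[0])))
P=np.array([.466,.0968]);yaw=np.radians(-9.3)
ux=np.array([np.cos(yaw),np.sin(yaw)]);uy=np.array([-ux[1],ux[0]])
print('edge x rel pad (expect -.035)',[((q[:2]-[.467,.0975])@ux).round(4) for q in (e[0],e[-1])])
for s in(-1,1):
  for yy in (.0438,.054,.065):
    R=Ro.from_euler('xyz',o['orientation'],degrees=True).as_matrix();print(s,yy,pix(o['tool_pos']+R@[0,s*yy,.022],K,E))
# tool: finger at tool y -54 is the +x_sh one
for f in (.0,-.004):
  t=P+ux*(f-.0545)+0*uy; d=t-o['tool_pos'][:2];a=np.radians(o['orientation'][2])
  print(t,'tool travel mm',1e3*d@[np.cos(a),np.sin(a)],1e3*d@[np.sin(a),-np.cos(a)],np.linalg.norm(t))
E
```

```text
edge yaw -9.794535488578958
edge x rel pad (expect -.035) [np.float64(-0.036), np.float64(-0.0349)]
-1 0.0438 [182.72603321 243.37437381]
-1 0.054 [164.6948131  243.36109149]
-1 0.065 [145.24958022 243.34676756]
1 0.0438 [337.5897628  243.48845092]
1 0.054 [355.62269894 243.50173451]
1 0.065 [375.07018361 243.51606009]
[0.41221636 0.10560741] tool travel mm 59.820323723609754 -1.6639365594075475 0.4255293820384891
[0.40826894 0.10625382] tool travel mm 59.82089370528595 2.3360633999825478 0.4218689403906814
```

Request:
apply_moves(
  targets=[
    {"travel": [14, 0, 10], "roll": 0.3, "jaw": 87.6},
    {"travel": [20, -1, 25], "roll": 0, "jaw": 87.6},
    {"travel": [20, 0, 35], "roll": 0, "jaw": 87.6},
    {"travel": [0, 0, 40], "roll": 0, "jaw": 87.6},
    {"travel": [0, 0, 30], "roll": 0, "jaw": 87.6},
    {"travel": [0, 0, 15], "roll": 0, "jaw": 87.6},
    {"travel": [0, 0, 5], "roll": 0, "jaw": 87.6},
    {"travel": [0, 0, 0], "roll": 0, "jaw": 87.6},
    {"travel": [0, 0, 0], "roll": 0, "jaw": 87.6},
  ],
)

```text
clock: 3.35
tool_pos: [0.4126, 0.1117, 0.0892]
orientation: [-180.0, 0.0, -99.8]
force: [0.2, 0.5, -0.0]
opening: 0.0878
gripper_force: 0.0
```

```bash
python3 - <<'E'
from h import *
o=ctrl.get_obs();print(o['clock'],o['tool_pos'],o['orientation'],o['force'])
a=ctrl.snapshot('wrist')[...,::-1];b=ctrl.snapshot('scene')[...,::-1]
cv2.imwrite('pics/w2.png',a);cv2.imwrite('pics/s2.png',b)
K,E=cam('scene');u=pix([.466,.097,.055],K,E).astype(int);print(u,E[:3,3])
x,y=np.clip(u-[64,48],0,[384,288]);c=cv2.resize(b[y:y+96,x:x+128],(512,384),interpolation=cv2.INTER_CUBIC)
cv2.imwrite('pics/c2.png',np.vstack([cv2.resize(a,(400,300)),cv2.resize(c,(400,300))]))
E
```

```text
3.35 [0.41255694 0.11171394 0.0892293 ] [-1.79956240e+02  3.89598498e-02 -9.97852834e+01] [ 0.15098188  0.45162789 -0.01227276]
[221 207] [ 0.05014552 -0.49145299  0.52504387]
```

View pics/c2.png

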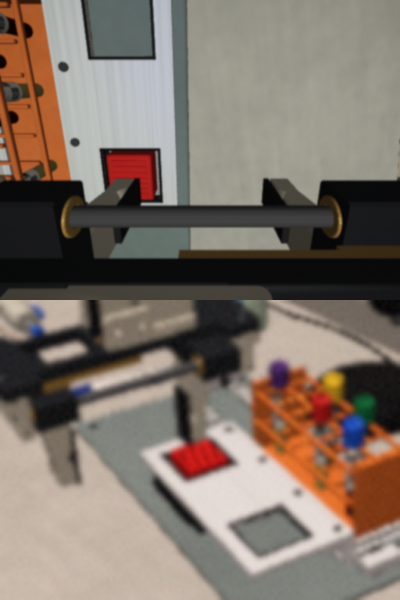

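```bash
python3 - <<'E'
from h import *
o=ctrl.get_obs();K,E=cam('wrist',o);im=cv2.imread('pics/w2.png');h=cv2.cvtColor(im,cv2.COLOR_BGR2HSV)
red=((h[...,0]<8)|(h[...,0]>172))&(h[...,1]>150);red[:,:130]=0
s=blob(red);print(s)
R=Ro.from_euler('xyz',o['orientation'],degrees=True);F=o['tool_pos']+R.apply([0,-.0543,.022]);print(F)
for x,y,w,hh,_ in [q[0] for q in s]:
  for p in((x,y),(x+w,y),(x,y+hh),(x+w,y+hh)): print(p,1e3*R.inv().apply(ray(p,.055,K,E)-F).round(4))
E
```

```text
[([135, 193, 65, 64, 2840], [171.32, 217.35])]
[0.46625839 0.10276655 0.06754996]
(135, 193) [ 26.  -18.4  12.5]
(200, 193) [26.  19.4 12.5]
(135, 257) [-15.4 -23.1  12.6]
(200, 257) [-15.3  17.2  12.5]
```

The finger is over the pad, about 6 mm toward the reading side, and inside the slot on both axes. Now I'll press.

Request:
apply_moves(
  targets=[
    {"travel": [0, -1, 8], "roll": 0, "jaw": 87.6},
    {"travel": [0, 0, 5], "roll": 0, "jaw": 87.6},
    {"travel": [0, 0, 4], "roll": 0, "jaw": 87.6},
    {"travel": [0, 0, 4], "roll": 0, "jaw": 87.6},
    {"travel": [0, 0, 3], "roll": 0, "jaw": 87.6},
    {"travel": [0, 0, 2], "roll": 0, "jaw": 87.6},
    {"travel": [0, 0, 0], "roll": 0, "jaw": 87.6},
    {"travel": [0, 0, 0], "roll": 0, "jaw": 87.6},
    {"travel": [0, 0, 0], "roll": 0, "jaw": 87.6},
  ],
)

```text
clock: 4.35
tool_pos: [0.4136, 0.1118, 0.0629]
orientation: [-180.0, 0.0, -99.8]
force: [-1.7, -0.4, 8.9]
opening: 0.0877
gripper_force: 4.3
```

Request:
apply_moves(
  targets=[
    {"travel": [0, 0, 0.6], "roll": 0, "jaw": 87.6},
    {"travel": [-2, 0, 0], "roll": 0, "jaw": 87.6},
    {"travel": [-2, 0, 0], "roll": 0, "jaw": 87.6},
    {"travel": [-2, 0, 0], "roll": 0, "jaw": 87.6},
    {"travel": [-2, 0, 0], "roll": 0, "jaw": 87.6},
    {"travel": [-2, 0, 0], "roll": 0, "jaw": 87.6},
    {"travel": [-2, 0, 0], "roll": 0, "jaw": 87.6},
    {"travel": [-2, 0, 0], "roll": 0, "jaw": 87.6},
  ],
)

```text
clock: 5.15
tool_pos: [0.4149, 0.1232, 0.062]
orientation: [179.9, -0.2, -99.9]
force: [-0.3, -10.5, 11.9]
opening: 0.0875
gripper_force: 6.7
```

Request:
apply_moves(
  targets=[
    {"travel": [-2, 0, 0], "roll": 0, "jaw": 87.6},
    {"travel": [-2, 0, 0], "roll": 0, "jaw": 87.6},
    {"travel": [0, 0, 0], "roll": 0, "jaw": 87.6},
    {"travel": [0, 0, 0], "roll": 0, "jaw": 87.6},
  ],
)

```text
clock: 5.55
tool_pos: [0.4156, 0.1276, 0.062]
orientation: [179.9, -0.2, -99.8]
force: [-0.7, -7.8, 11.3]
opening: 0.0875
gripper_force: 5.7
```

```bash
python3 - <<'E'
from h import *
o=ctrl.get_obs();print(o['tool_pos'],o['force'],o['moment'])
b=ctrl.snapshot('scene')[...,::-1];cv2.imwrite('pics/s3.png',b);a=ctrl.snapshot('wrist')[...,::-1]
x,y=221-64,207-60
f=lambda i:cv2.resize(i[y:y+96,x:x+128],(520,390),interpolation=cv2.INTER_CUBIC)[:290]
cv2.imwrite('pics/c3.png',np.hstack([np.vstack([f(cv2.imread('pics/s2.png')),f(b)])[:, 130:520],cv2.resize(a,(400,580))]))
E
```

```text
[0.41561133 0.12757395 0.06195775] [-0.67935474 -7.81072652 11.26765714] [-2.93821415 -0.24219053 -0.41506742]
```

View pics/c3.png

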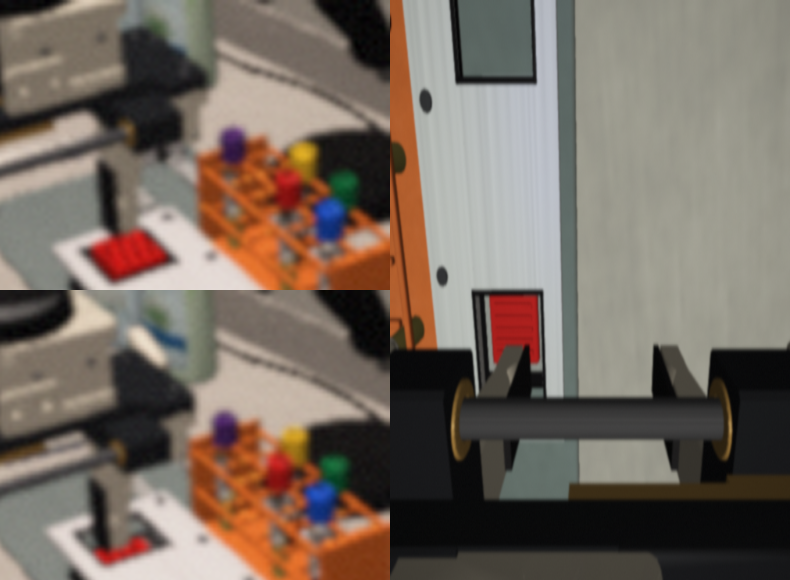

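Request:
apply_moves(
  targets=[
    {"travel": [-3, 0, 0], "roll": 0, "jaw": 87.6},
    {"travel": [-4, 0, 0], "roll": 0, "jaw": 87.6},
    {"travel": [-5, 0, 0], "roll": 0, "jaw": 87.6},
    {"travel": [-6, 0, 0], "roll": 0, "jaw": 87.6},
    {"travel": [-6, 0, 0], "roll": 0, "jaw": 87.6},
    {"travel": [-6, 0, 0], "roll": 0, "jaw": 87.6},
    {"travel": [-6, 0, 0], "roll": 0, "jaw": 87.6},
    {"travel": [-6, 0, 0], "roll": 0, "jaw": 87.6},
    {"travel": [-6, 0, 0], "roll": 0, "jaw": 87.6},
    {"travel": [-6, 0, 0], "roll": 0, "jaw": 87.6},
  ],
)

```text
clock: 6.65
tool_pos: [0.4246, 0.1809, 0.0614]
orientation: [179.9, -0.2, -99.9]
force: [0.2, -6.1, 4.6]
opening: 0.0874
gripper_force: 3.0
```

Request:
apply_moves(
  targets=[
    {"travel": [-6, 0, 0], "roll": 0, "jaw": 87.6},
    {"travel": [-6, 0, 0], "roll": 0, "jaw": 87.6},
    {"travel": [-6, 0, 0], "roll": 0, "jaw": 87.6},
    {"travel": [-5, 0, 0], "roll": 0, "jaw": 87.6},
    {"travel": [-4, 0, 0], "roll": 0, "jaw": 87.6},
    {"travel": [-3, 0, 0], "roll": 0, "jaw": 87.6},
    {"travel": [-2, 0, 0], "roll": 0, "jaw": 87.6},
    {"travel": [-2, 0, 0], "roll": 0, "jaw": 87.6},
    {"travel": [0, 0, 0], "roll": 0, "jaw": 87.6},
  ],
)

```text
clock: 7.55
tool_pos: [0.4304, 0.2144, 0.0613]
orientation: [179.9, -0.2, -99.9]
force: [-0.2, -4.8, 3.0]
opening: 0.0875
gripper_force: 2.7
```

Request:
apply_moves(
  targets=[
    {"travel": [-2, 0, 0], "roll": 0, "jaw": 87.6},
    {"travel": [-2, 0, 0], "roll": 0, "jaw": 87.6},
    {"travel": [-2, 0, 0], "roll": 0, "jaw": 87.6},
    {"travel": [-2, 0, 0], "roll": 0, "jaw": 87.6},
    {"travel": [-1, 0, 0], "roll": 0, "jaw": 87.6},
    {"travel": [-1, 0, 0], "roll": 0, "jaw": 87.6},
    {"travel": [0, 0, 0], "roll": 0, "jaw": 87.6},
    {"travel": [0, 0, 0], "roll": 0, "jaw": 87.6},
  ],
)

```text
clock: 8.35
tool_pos: [0.4326, 0.2255, 0.0615]
orientation: [180.0, -0.0, -99.8]
force: [-1.3, -2.4, -0.6]
opening: 0.0877
gripper_force: 0.7
```

```bash
python3 - <<'E'
from h import *
o=ctrl.get_obs();print(o['clock'],o['tool_pos'],o['force'])
b=ctrl.snapshot('scene')[...,::-1];a=ctrl.snapshot('wrist')[...,::-1]
x,y=221-64,207-60
cv2.imwrite('pics/c4.png',np.hstack([cv2.resize(b[y:y+96,x:x+128],(400,300),interpolation=cv2.INTER_CUBIC),cv2.resize(a,(400,300))]))
E
```

```text
8.35 [0.43259419 0.22545192 0.06152679] [-1.25614054 -2.37070315 -0.63482013]
```

View pics/c4.png

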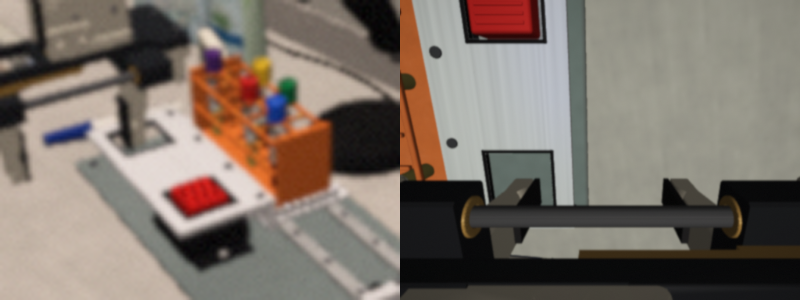

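The pad has sprung up in slot_b. I'll back off the edge and lift out.

Request:
apply_moves(
  targets=[
    {"travel": [3, 0, 0], "roll": 0, "jaw": 87.6},
    {"travel": [3, 0, 0], "roll": 0, "jaw": 87.6},
    {"travel": [0, 0, -8], "roll": 0, "jaw": 87.6},
    {"travel": [0, 0, -20], "roll": 0, "jaw": 87.6},
    {"travel": [0, 0, -40], "roll": 0, "jaw": 87.6},
    {"travel": [0, 0, -40], "roll": 0, "jaw": 87.6},
    {"travel": [0, 0, -30], "roll": 0, "jaw": 87.6},
    {"travel": [0, 0, -10], "roll": 0, "jaw": 87.6},
    {"travel": [0, 0, 0], "roll": 0, "jaw": 87.6},
  ],
)

```text
clock: 9.35
tool_pos: [0.4326, 0.2205, 0.2121]
orientation: [-179.9, 0.2, -99.8]
force: [-0.4, 0.3, -0.7]
opening: 0.0881
gripper_force: 0.0
```

```bash
python3 - <<'E'
from h import *
o=ctrl.get_obs();print(o['clock'],o['tool_pos'],o['force'])
a=ctrl.snapshot('wrist')[...,::-1];b=ctrl.snapshot('scene')[...,::-1]
K,E=cam('wrist',o);h=cv2.cvtColor(a.copy(),cv2.COLOR_BGR2HSV);red=((h[...,0]<8)|(h[...,0]>172))&(h[...,1]>150)
for s,c in blob(red): print(s,c,ray(c,.055,K,E))
cv2.imwrite('pics/c5.png',np.hstack([cv2.resize(b[100:292,100:356],(400,300)),cv2.resize(a,(400,300))]))
E
```

```text
9.35 [0.4326178  0.22048691 0.21212861] [-0.39086562  0.30751937 -0.72861485]
[177, 33, 42, 47, 1822] [197.59, 56.41] [0.4670328  0.09803013 0.055     ]
[75, 99, 33, 23, 580] [91.35, 110.11] [0.57416735 0.12594213 0.055     ]
```

View pics/c5.png

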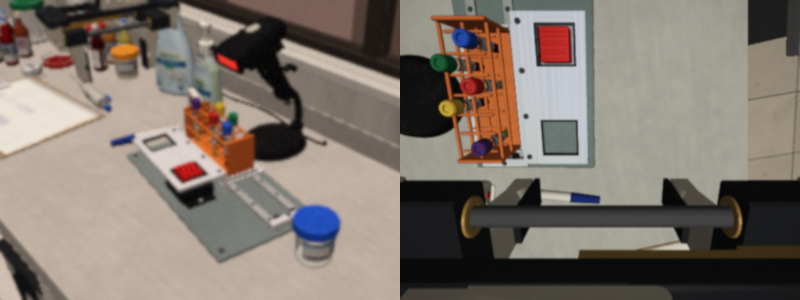

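The pad is fully up in slot_b: at an assumed height of 55 mm it comes out where it was first measured. The rack stands upright, the cup and marker look undisturbed, and the arm is clear.

```bash
python3 -c "
from plant import ctrl
print(ctrl.close_job())"
```

```text
the job is handed in; nothing more can be done
None
```

The carriage is in the reading position with the lock sprung up in the second slot, the arm is clear of everything, and the job was handed in at about 9.5 s.

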